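Box up two circuit boards and snap the covers shut

TASK

Two loose circuit boards belong in the two open housings: set each board down (do not drop it) flat in the housing that fits its shape. Then swing each hinged cover over and press it down until the catch snaps and holds it fully shut. Leave the other things on the bench where they are.

Things in the scene. Friction and masses are not known exactly. Their poses are not given: they have to be found in the camera images.
- housing_wide: Dark-grey instrument housing, fixed to the bench: shallow wide tray, outside 96 x 170, inside 86 x 160 mm (x by y), rim 16 mm above the bench, walls 5 mm, inner floor 5 mm above the bench. Origin: centre of its underside, on the bench; z up. Cover hinged along the -x wall (parallel to y); snap catch at the middle of the +x wall.
- cover_wide (a joint): Angle of the hinged cover of housing_wide: 0 = fully shut, 1.57 upright, stop at 2.05. A stiff hinge (0.09 N m) holds it at any angle; it starts leaning back past upright. At about 0.1 its lip meets a sprung catch; a steady 10 to 15 N down near the free edge snaps it past the catch (dead centre at 0.04), which then holds it at 0. Shut, its flat top is 46 mm above the bench.
- cover_wide_hinge (a point): Middle of that cover's hinge line: at x = -48 mm in the housing's frame, 16 mm above the bench, parallel to the housing's y. This frame turns with the cover: x from hinge to free edge (96 mm), y along the hinge, z out of the outer face, which lies at z = 30 mm. The cover is a shell 30 mm deep, 4 mm thick, as wide as the housing; a latch tongue adds 11 mm at the free edge.
- cover_wide_press (a point): Centre of the lighter thumb rest on the outer face of that cover, 14 mm from its free edge (82 mm from the hinge, z = 30 mm in the hinge point's frame).
- housing_square: Dark-grey instrument housing, fixed to the bench: shallow square tray, outside 116 x 116, inside 106 x 106 mm (x by y), rim 16 mm above the bench, walls 5 mm, inner floor 5 mm above the bench. Origin: centre of its underside, on the bench; z up. Cover hinged along the -x wall (parallel to y); snap catch at the middle of the +x wall.
- cover_square (a joint): Angle of the hinged cover of housing_square: 0 = fully shut, 1.57 upright, stop at 2.05. A stiff hinge (0.09 N m) holds it at any angle; it starts leaning back past upright. At about 0.1 its lip meets a sprung catch; a steady 10 to 15 N down near the free edge snaps it past the catch (dead centre at 0.04), which then holds it at 0. Shut, its flat top is 46 mm above the bench.
- cover_square_hinge (a point): Middle of that cover's hinge line: at x = -58 mm in the housing's frame, 16 mm above the bench, parallel to the housing's y. This frame turns with the cover: x from hinge to free edge (116 mm), y along the hinge, z out of the outer face, which lies at z = 30 mm. The cover is a shell 30 mm deep, 4 mm thick, as wide as the housing; a latch tongue adds 11 mm at the free edge.
- cover_square_press (a point): Centre of the lighter thumb rest on the outer face of that cover, 14 mm from its free edge (102 mm from the hinge, z = 30 mm in the hinge point's frame).
- board_wide: Loose green circuit board, 72 x 146 mm (x by y) and 4 mm thick, 0.11 to 0.22 kg, with a finned aluminium heat sink in the middle: 50 mm along x, 34 mm along y (the side to grasp across), top 30 mm above the underside; small parts up to 12 mm tall elsewhere. Origin: centre of the underside. Starts flat on the bench; fits only the wide housing, 7 mm clear all round, turned either way.
- board_square: Loose green circuit board, 92 x 92 mm (x by y) and 4 mm thick, 0.11 to 0.22 kg, with a finned aluminium heat sink in the middle: 50 mm along x, 34 mm along y (the side to grasp across), top 30 mm above the underside; small parts up to 12 mm tall elsewhere. Origin: centre of the underside. Starts flat on the bench; fits only the square housing, 7 mm clear all round, turned either way.
- wire_spool: Metal-wound spool standing on end, 60 mm diameter, 52 mm tall; origin at the centre of its underside. Not part of the job.
- keypad_unit: Black keypad box, 110 x 100 x 43 mm; origin at the centre of its underside. Not part of the job.
- screwdriver: Screwdriver about 180 mm long lying on the bench; origin under its middle. Not part of the job.
- mug: White mug, 80 mm diameter, 90 mm tall; origin at the centre of its underside. Not part of the job.

How it is judged:
By the outcome, as a careful person would: the job done as asked, in the order asked, and still so for the second after the job is handed in, with the robot touching nothing.
It also fails if it takes over 72 s, if anything falls off the work surface, if the arm or the gripper's body presses on something with over 40 N, if the wrist force passes 120 N, or if a joint passes its speed limit or range.

ROBOT

A 6-joint arm with a two-finger parallel gripper is mounted at the origin on the work surface. World frame = base frame: x ahead of the robot, y to its left, z up, the work surface at z = 0. Lengths are in m, angles in degrees, forces in N, time in s.
With the tool pointing down it reaches from about 0.275 to 0.725 m from the base axis. Payload 5.6 kg.
Tool frame: the origin (TCP) lies midway between the tips of the shut fingers; the grasp point (between the pads) lies 19 mm behind it; z points along the fingers, y is the line along which they close (so a half turn about z gives the same grasp; the last joint's range is limited). The gripper opens to 85 mm and grips with 20 to 120 N. Pads are 22 mm wide; open, the fingers measure 114 mm over their backs; the gripper's body (76 mm by 85 mm) begins 54 mm behind the grasp point. The pads swing forward as they close: fully open they stand 13 mm farther back than shut.
Start: joints at [-59.439, 14.616, 6.199, 0, -81.583, -16.306], TCP at [0.135, -0.533, 0.231] pointing down, gripper open.
Joint ranges: [-168.99, 168.99], [-69.2, 112.95], [-62.41, 85.93], [-164.36, 98.24], [-168.68, -3.75], [-174.98, 174.98]. Speed limits (degrees/s): [147.25, 147.25, 180, 180, 180, 180].

INTERFACE

Orientations are given as a 3x3 rotation matrix whose columns are the frame's x, y, z axes.
In Python, from rig import monitor, optics, env gives the robot as it stands. The module is installed in compiled form; this text tells all that it offers.
- The arm moves only by the tool apply_moves, never from a script. Its argument "steps" is a list of rows, each a list of 3 entries, a list of its own where there are three numbers: the turn, a rotation vector about the tool's x, y, z in degrees, then the shift along the tool's x, y, z in m, then the closure, from -1 (fully open) to 1 (shut), so that 0 is half open. In form: [[[ax, ay, az], [tx, ty, tz], jaw], ...]. A call has 1 to 10 rows; each row is the pose to reach, as a shift and turn from the pose commanded when the call began, along the tool's axes at that moment; what a row does not reach only later rows make up. A row lasts 1/12 s, in which the tool goes at most 41.7 mm and 7.16 degrees, less where a joint would pass 70% of its speed; a pose out of reach is approached as far as the arm can. A call with a gripper value outside its range is refused whole. The fingers move at their own pace and stop on an object; "squeeze" is the grip in N (left out, the last holds). Time passes only in rows, so rows that repeat a pose let the fingers close. It gives the time, the measured TCP pose, the force, the opening and the grip force at its end, in the units of the state.
- monitor.get_obs(): the state, without advancing time (a new reading comes with each control period).
- optics.capture(name): name is "scene" or "top" or "wrist"; returns a dict with "frame" (480x640x3 uint8, red, green, blue), "depth" (480x640 float32, m along the optical axis (not along the pixel's ray), 0 where there is no reading), "fx", "fy", "cx", "cy" (pixels), "T" (4x4, takes a point from camera to world coordinates); the wrist camera has in their place "T_tool_cam" (4x4, takes a point from camera to tool coordinates, whose origin is the TCP and whose axes are the flange's). Camera axes: x right, y down, z forward; pixel columns grow to the right and rows downward; lengths in m; the calibration is good to about 2 mm. A picture is of the moment at which its call begins: read the wrist's pose just before it.
- env.hand_in(): hands the job in; it is judged then, once.
The state is a dict: "time": time; "qpos": joint angles; "qd": joint speeds; "tau": joint torques, N m; "tool_pos": TCP position; "orientation": TCP orientation; "contact_force": force on the tool from outside, world axes, zero at the start; "wrist_torque": the same for the moment, N m; "width": finger opening in m; "finger_force": force on a finger pad.
Only numpy, scipy, OpenCV 4.12 (cv2) and the standard library are available. Lean on these libraries where they do the work, as an engineer would, in place of code of your own. Each camera call takes 0.05 s, during which the arm holds its last target. There are 200 camera calls.

## Working session

There is one attempt and no reset: what is moved stays moved. The work goes in short steps, Python scripts to look and compute and a tool call to move; the robot and the scene stay as the last step left them, time stands still between calls to the robot, and variables do not carry over. Pictures are saved under pics/ and viewed, at most 10 in all, crops included, and the job is handed in when it is done.

Besides the shell and the picture viewer there is one more tool, called as name(argument=value, ...), one argument or row to a line, values as JSON. apply_moves: Moves the arm, as the interface text tells. Its arguments: {"type":"object","properties":{"steps":{"type":"array"},"squeeze":{"type":"number"}},"required":["steps"]}

```bash
mkdir -p pics; cat > h.py <<'E'
import numpy as np, cv2
from rig import monitor, optics, env
def cap(n):
    o=monitor.get_obs(); c=optics.capture(n)
    if n=='wrist':
        T=np.eye(4);T[:3,:3]=o['orientation'];T[:3,3]=o['tool_pos'];c['T']=T@c['T_tool_cam']
    return c
def cloud(c):
    v,u=np.mgrid[:480,:640];d=c['depth']
    p=np.stack([(u-c['cx'])/c['fx']*d,(v-c['cy'])/c['fy']*d,d],-1)
    w=p@c['T'][:3,:3].T+c['T'][:3,3]; w[d==0]=np.nan
    return w
def ray(c,uv,z):
    uv=np.atleast_2d(np.asarray(uv,float))
    r=np.c_[(uv[:,0]-c['cx'])/c['fx'],(uv[:,1]-c['cy'])/c['fy'],np.ones(len(uv))]@c['T'][:3,:3].T
    o=c['T'][:3,3]; return o+r*((z-o[2])/r[:,2])[:,None]
E
python3 - <<'E'
from h import *
for n in('top','scene'):
    c=cap(n);cv2.imwrite(f'pics/{n}0.png',c['frame'][...,::-1]);np.savez(f'pics/{n}0.npz',**c)
    print(n,c['T'].round(3).tolist(),c['fx'])
o=monitor.get_obs();print(o)
E
```

```text
top [[-0.027, -0.997, 0.07, 0.486], [-1.0, 0.026, -0.011, 0.003], [0.01, -0.07, -0.997, 1.207], [0.0, 0.0, 0.0, 1.0]] 543.7201700050038
scene [[-0.129, 0.781, -0.611, 1.371], [0.992, 0.103, -0.078, 0.107], [0.002, -0.616, -0.788, 1.089], [0.0, 0.0, 0.0, 1.0]] 509.9921010974405
{'time': 0.1, 'qpos': array([-5.94397984e+01,  1.46496472e+01,  6.13890494e+00, -2.54346486e-02,
       -8.15833067e+01, -1.63054745e+01]), 'qd': array([ 0.02781878,  0.05818882,  0.10817195,  0.126332  , -0.05277533,
       -0.02285025]), 'tau': array([-1.92293388e-03, -3.87601912e+01,  2.38474613e+01,  5.37791714e+00,
       -3.80627636e-03,  8.54208437e-08]), 'tool_pos': array([ 0.13537297, -0.53262568,  0.23048865]), 'orientation': array([[-9.69226675e-01, -2.46169543e-01, -4.56444704e-04],
       [-2.46169963e-01,  9.69225294e-01,  1.63672033e-03],
       [ 3.94870581e-05,  1.69871598e-03, -9.99998556e-01]]), 'contact_force': array([ 0.40659592, -0.40405435, -0.98024262]), 'wrist_torque': array([0.03587027, 0.0031516 , 0.02386542]), 'finger_force': 0.0, 'width': 0.08521997083859466}
```

View pics/top0.png

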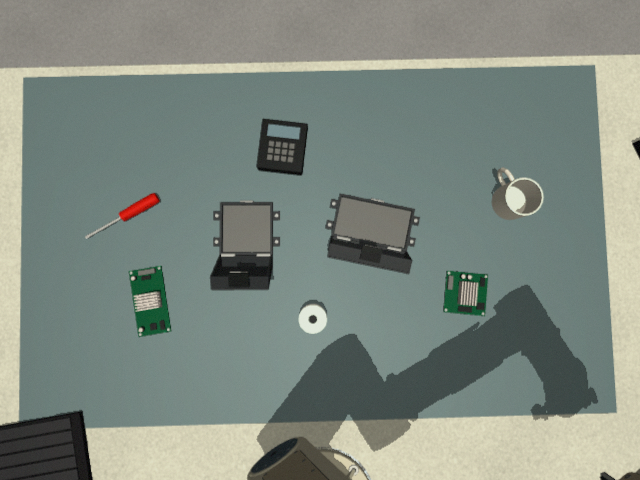

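View pics/scene0.png

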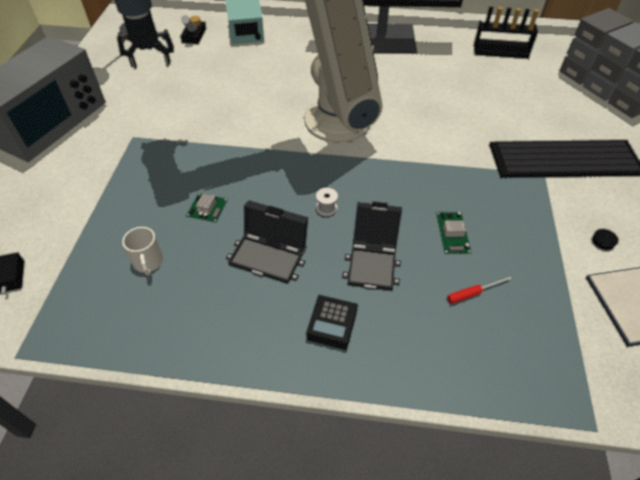

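The top view shows the square housing at about (247,228) and the wide one at (374,222). Both hinges are on the robot side, with the covers leaning towards the robot. The wide board is at (150,300), the square board at (466,293), and the spool at (312,318). The scene view agrees.

```bash
cat > m.py <<'E'
from h import *
c=dict(np.load('pics/top0.npz'));f=c['frame'];W=cloud(c)
hsv=cv2.cvtColor(f,cv2.COLOR_RGB2HSV)
def rect(mask,box,z,name):
    m=np.zeros_like(mask);x0,y0,x1,y1=box;m[y0:y1,x0:x1]=mask[y0:y1,x0:x1]
    m=cv2.morphologyEx(m,cv2.MORPH_CLOSE,np.ones((3,3)))
    k=max(cv2.findContours(m,0,2)[0],key=cv2.contourArea)
    P=ray(c,k[:,0],z)[:,:2]
    (cx,cy),(w,h),a=cv2.minAreaRect((P*1000).astype(np.float32))
    q=W[m>0]
    print(name,'c',round(cx,1),round(cy,1),'size',round(w,1),round(h,1),'ang(of w)',round(a,1),'z med',np.nanmedian(q[:,2]).round(4))
g=((hsv[...,0]>40)&(hsv[...,0]<85)&(hsv[...,1]>120)).astype(np.uint8)*255
print(f[228,247],f[222,374],f[300,150],f[293,466],f[150,350])
for n,b in(('bw',(120,255,180,345)),('bs',(435,260,500,325))):
    rect(g,b,.004,n)
    h=((f.min(2)>130)&(hsv[...,1]<60)).astype(np.uint8)*255
    x0,y0,x1,y1=b
    rect(h,(x0+8,y0+15,x1-8,y1-15),.03,n+' sink')
fl=((f.max(2)>70)&(hsv[...,1]<40)&(f.max(2)<130)).astype(np.uint8)*255
rect(fl,(205,195,290,256),.005,'hs');rect(fl,(320,190,425,252),.005,'hw')
for n,(u,v) in dict(hs=(247,228),hw=(374,222),bws=(147,301),bss=(468,293),covs=(240,279),covw=(370,253),spool=(312,318),covsedge=(270,288),mug=(515,200),key=(283,150)).items(): print(n,W[v,u].round(3))
for n,b in (('s',(208,250,275,292)),('w',(325,235,415,275))):
    q=W[b[1]:b[3],b[0]:b[2]].reshape(-1,3);q=q[q[:,2]>.09];print(n,q.shape,np.nanmin(q,0),np.nanmax(q,0))
E
python3 m.py
```

```text
[121 119 111] [117 119 109] [193 184 168] [106 101  93] [113 131 127]
bw c 440.6 366.0 size 144.1 71.7 ang(of w) 8.3 z med 0.0041
bw sink c 440.3 365.1 size 33.8 52.2 ang(of w) 7.9 z med 0.0203
bs c 438.9 -329.0 size 91.0 90.1 ang(of w) 83.0 z med 0.004
bs sink c 438.1 -329.1 size 33.7 48.6 ang(of w) 83.2 z med 0.0274
hs c 597.2 151.0 size 149.0 124.6 ang(of w) 88.5 z med 0.0057
hw c 601.0 -129.1 size 211.6 129.4 ang(of w) 88.5 z med 0.0054
hs [0.594 0.149 0.009]
hw [ 0.601 -0.132  0.005]
bws [0.44  0.367 0.021]
bss [ 0.439 -0.33   0.02 ]
covs [0.483 0.15  0.13 ]
covw [ 0.528 -0.109  0.119]
spool [0.397 0.011 0.056]
covsedge [0.461 0.102 0.   ]
mug [ 0.642 -0.449  0.006]
key [0.759 0.064 0.041]
s (936, 3) [0.46118883 0.09585807 0.090036  ] [0.50247543 0.21306358 0.14090552]
w (1344, 3) [ 0.48560263 -0.1945972   0.09097976] [ 0.553299   -0.02327347  0.12712669]
```

```bash
cat >> m.py <<'E'
print('----')
fl=((f.max(2)>85)&(hsv[...,1]<27)&(f.max(2)<140)).astype(np.uint8)*255
def rect2(box,name):
    m=np.zeros_like(fl);x0,y0,x1,y1=box;m[y0:y1,x0:x1]=fl[y0:y1,x0:x1]
    m=cv2.morphologyEx(m,cv2.MORPH_OPEN,np.ones((5,5)))
    k=max(cv2.findContours(m,0,2)[0],key=cv2.contourArea)
    P=ray(c,k[:,0],.005)[:,:2]
    print(name,cv2.minAreaRect((P*1000).astype(np.float32)),cv2.boundingRect(k))
rect2((205,195,290,265),'hs');rect2((320,190,425,262),'hw')
# rim by depth: z 12..20mm
for n,b in(('s',(205,195,290,262)),('w',(320,185,430,262))):
    q=W[b[1]:b[3],b[0]:b[2]].reshape(-1,3);q=q[(q[:,2]>.012)&(q[:,2]<.021)]
    print(n,len(q),cv2.minAreaRect((q[:,:2]*1000).astype(np.float32)))
E
python3 m.py|sed -n '/----/,$p'
python3 - <<'E'
import cv2
f=cv2.imread('pics/top0.png')[185:305,200:430];cv2.imwrite('pics/crop.png',cv2.resize(f,None,fx=3.4,fy=3.4,interpolation=cv2.INTER_CUBIC))
E
```

```text
----
hs ((594.8587646484375, 152.18154907226562), (102.07257080078125, 102.86302947998047), 88.82608795166016) (223, 205, 47, 47)
hw ((600.1588745117188, -127.96607971191406), (158.0585174560547, 84.74768829345703), 76.6683120727539) (335, 198, 75, 49)
s 777 ((587.6133422851562, 152.00692749023438), (116.79454040527344, 132.77484130859375), 88.48863220214844)
w 921 ((591.6956176757812, -123.90135192871094), (194.6009521484375, 120.73918151855469), 79.95292663574219)
```

View pics/crop.png

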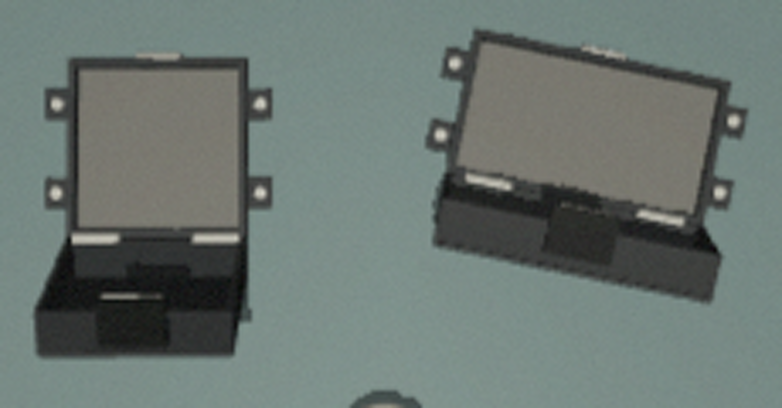

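The crop confirms both trays are empty. The covers lean back past upright, the wide housing is yawed about -13° and the square one about -1°. Next I go above the square board.

```bash
cat >> h.py <<'E'
from scipy.spatial.transform import Rotation as Rn
def Rdown(p):
    a,b=np.cos(np.radians(p)),np.sin(np.radians(p)); return np.array([[-b,a,0],[a,b,0],[0,0,-1.]])
def go(x,y,z,p,R=None,o=None):
    o=o or monitor.get_obs();Rc=np.array(o['orientation']);R=Rdown(p) if R is None else R
    print('t',round(o['time'],2),'pos',o['tool_pos'].round(4),'turn',Rn.from_matrix(Rc.T@R).as_rotvec(degrees=True).round(2),'shift',(Rc.T@(np.array([x,y,z])-o['tool_pos'])).round(4),'w',round(o['width'],4),'F',o['contact_force'].round(1),'q',o['qpos'].round(0))
E
python3 -c "
from h import *
go(.439,-.329,.16,83.2)"
```

```text
t 0.1 pos [ 0.1354 -0.5326  0.2305] turn [ 1.000e-01 -2.000e-02  2.105e+01] shift [-0.3444  0.1225  0.0707] w 0.0852 F [ 0.4 -0.4 -1. ] q [-59.  15.   6.  -0. -82. -16.]
```

apply_moves(
  steps=[
    [[0, 0, 21], [-0.344, 0.1225, 0.07], -1],
    [[0, 0, 21], [-0.344, 0.1225, 0.07], -1],
    [[0, 0, 21], [-0.344, 0.1225, 0.07], -1],
    [[0, 0, 21], [-0.344, 0.1225, 0.07], -1],
    [[0, 0, 21], [-0.344, 0.1225, 0.07], -1],
    [[0, 0, 21], [-0.344, 0.1225, 0.07], -1],
    [[0, 0, 21], [-0.344, 0.1225, 0.07], -1],
    [[0, 0, 21], [-0.344, 0.1225, 0.07], -1],
    [[0, 0, 21], [-0.344, 0.1225, 0.07], -1],
    [[0, 0, 21], [-0.344, 0.1225, 0.07], -1],
  ],
)

```text
time: 0.93
tool_pos: [0.4418, -0.326, 0.1591]
orientation: [[-0.993, 0.114, -0.002], [0.114, 0.993, 0.002], [0.002, 0.002, -1.0]]
contact_force: [-0.9, -0.2, 0.6]
width: 0.0853
finger_force: 0.0
```

```bash
cat > close.py <<'E'
import sys
from h import *
x0,y0,p=float(sys.argv[1]),float(sys.argv[2]),float(sys.argv[3])
o=monitor.get_obs();print(o['time'],o['tool_pos'].round(4))
c=cap('wrist');cv2.imwrite('pics/w_%s.png'%sys.argv[4],c['frame'][...,::-1]);np.savez('pics/w_%s.npz'%sys.argv[4],**c)
f=c['frame'];hsv=cv2.cvtColor(f,cv2.COLOR_RGB2HSV);W=cloud(c)
g=((hsv[...,0]>40)&(hsv[...,0]<85)&(hsv[...,1]>110)).astype(np.uint8)*255
g=cv2.morphologyEx(g,cv2.MORPH_CLOSE,np.ones((5,5)))
k=max(cv2.findContours(g,0,2)[0],key=cv2.contourArea)
print('board',cv2.boundingRect(k),cv2.minAreaRect((ray(c,k[:,0],.004)[:,:2]*1000).astype(np.float32)))
q=W.reshape(-1,3);q=q[np.hypot(q[:,0]-x0,q[:,1]-y0)<.045]
s=q[(q[:,2]>.022)&(q[:,2]<.04)]
print('sink',len(s),cv2.minAreaRect((s[:,:2]*1000).astype(np.float32)),np.percentile(s[:,2],[50,95]))
# heights of parts in finger strips
a=np.radians(p);e=np.array([np.cos(a),np.sin(a)]);n=np.array([-e[1],e[0]])
d=W.reshape(-1,3)-[x0,y0,0];u=d[:,:2]@e;v=d[:,:2]@n
for lo,hi in((-60,-45),(-45,-30),(-30,-19),(19,30),(30,45),(45,60)):
    m=(u*1000>lo)&(u*1000<hi)&(abs(v)<.015);print(lo,hi,m.sum(),np.nanpercentile(d[m,2],[50,98]).round(4) if m.sum() else '')
E
python3 close.py .439 -.329 83.2 bs
```

```text
0.9333 [ 0.4418 -0.326   0.1591]
board (249, 166, 120, 114) ((438.7115783691406, -330.47088623046875), (91.51912689208984, 91.5806655883789), 83.04702758789062)
sink 1817 ((438.781494140625, -330.8350830078125), (34.01985168457031, 50.501373291015625), 83.03345489501953) [0.02951738 0.03064378]
-60 -45 8446 [0.2243 0.2404]
-45 -30 7749 [0.209  0.2445]
-30 -19 4524 [0.2445 0.2533]
19 30 3092 [0.245  0.2532]
30 45 4978 [0.2375 0.2505]
45 60 8689 [0.2097 0.2303]
```

View pics/w_bs.png

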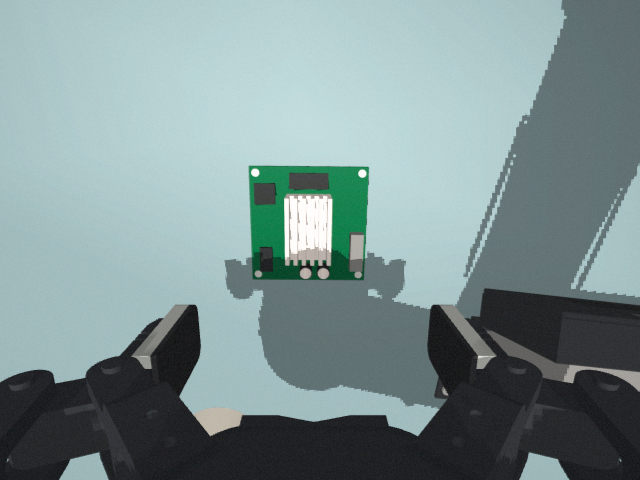

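The close view has the board centred at (309,223) with the heat sink upright and no tall parts in the finger lanes beside it. I correct and descend.

```bash
python3 -c "
from h import *
go(.4387,-.3307,.007,83.04)"
```

```text
t 0.98 pos [ 0.4413 -0.3265  0.1592] turn [ 0.1  -0.14  0.45] shift [ 0.0018 -0.0048  0.1522] w 0.0852 F [ 1.7 -0.1 -0.2] q [-20.  16.  -2.  -0. -72. -76.]
```

apply_moves(
  steps=[
    [[0, 0, 0], [0.002, -0.005, 0.04], -1],
    [[0, 0, 0], [0.002, -0.005, 0.08], -1],
    [[0, 0, 0], [0.002, -0.005, 0.11], -1],
    [[0, 0, 0], [0.002, -0.005, 0.11], -1],
    [[0, 0, 0], [0.002, -0.005, 0.11], -1],
  ],
)

```text
time: 1.4
tool_pos: [0.4348, -0.3345, 0.0507]
orientation: [[-0.993, 0.118, -0.004], [0.118, 0.993, 0.001], [0.004, 0.0, -1.0]]
contact_force: [-0.0, -0.2, 1.4]
width: 0.0852
finger_force: 0.0
```

```bash
python3 -c "
from h import *
go(.4387,-.3307,.007,83.04)"
```

```text
t 1.4 pos [ 0.4348 -0.3345  0.0507] turn [ 0.02 -0.21  0.21] shift [-0.0036  0.0042  0.0436] w 0.0852 F [-0.  -0.2  1.4] q [-21.  22. -12.   0. -57. -76.]
```

apply_moves(
  steps=[
    [[0, 0, 0], [-0.0028, 0.0038, 0.02], -1],
    [[0, 0, 0], [-0.0028, 0.0038, 0.035], -1],
    [[0, 0, 0], [-0.0028, 0.0038, 0.043], -1],
    [[0, 0, 0], [-0.0028, 0.0038, 0.043], -1],
    [[0, 0, 0], [-0.0028, 0.0038, 0.043], -1],
    [[0, 0, 0], [-0.0028, 0.0038, 0.043], -1],
  ],
)

```text
time: 1.9
tool_pos: [0.4405, -0.3317, 0.0101]
orientation: [[-0.993, 0.117, 0.003], [0.117, 0.993, -0.002], [-0.003, -0.001, -1.0]]
contact_force: [0.2, -0.7, 0.6]
width: 0.0852
finger_force: 0.0
```

```bash
python3 -c "
from h import *
go(.4387,-.3307,.007,83.04)"
```

```text
t 1.9 pos [ 0.4405 -0.3317  0.0101] turn [-0.07  0.16  0.23] shift [0.0019 0.0008 0.0031] w 0.0852 F [ 0.2 -0.7  0.6] q [-21.  24. -14.   0. -51. -76.]
```

apply_moves(
  steps=[
    [[0, 0, 0], [0.0015, 0.0005, 0.002], -0.2],
    [[0, 0, 0], [0.0015, 0.0005, 0.002], 1],
    [[0, 0, 0], [0.0015, 0.0005, 0.002], 1],
    [[0, 0, 0], [0.0015, 0.0005, 0.002], 1],
    [[0, 0, 0], [0.0015, 0.0005, 0.002], 1],
    [[0, 0, 0], [0.0015, 0.0005, 0.002], 1],
    [[0, 0, 0], [0.0015, 0.0005, 0.002], 1],
    [[0, 0, 0], [0.0015, 0.0005, 0.002], 1],
    [[0, 0, 0], [0.0015, 0.0005, -0.01], 1],
    [[0, 0, 0], [0.0015, 0.0005, -0.02], 1],
  ],
  squeeze=45,
)

```text
time: 2.73
tool_pos: [0.437, -0.3298, 0.0277]
orientation: [[-0.993, 0.118, -0.002], [0.118, 0.993, 0.001], [0.002, 0.001, -1.0]]
contact_force: [0.1, 0.4, -1.1]
width: 0.0333
finger_force: 46.3
```

```bash
python3 -c "
from h import *
o=monitor.get_obs();print(o['finger_force'])
go(.4387,-.3307,.23,83.04)
go(.595,.152,.23,88.8)"
```

```text
46.29272818565369
t 2.73 pos [ 0.437  -0.3298  0.0277] turn [ 0.05 -0.14  0.2 ] shift [-0.0013 -0.0005 -0.2023] w 0.0333 F [ 0.1  0.4 -1.1] q [-21.  23. -13.  -0. -54. -76.]
t 2.73 pos [ 0.437  -0.3298  0.0277] turn [ 0.06 -0.13 -5.56] shift [-0.0997  0.4972 -0.2021] w 0.0333 F [ 0.1  0.4 -1.1] q [-21.  23. -13.  -0. -54. -76.]
```

apply_moves(
  steps=[
    [[0, 0, 0], [-0.001, 0, -0.035], 1],
    [[0, 0, 0], [-0.001, 0, -0.075], 1],
    [[0, 0, 0], [-0.001, 0, -0.115], 1],
    [[0, 0, 0], [-0.005, 0.01, -0.15], 1],
    [[0, 0, 0], [-0.01, 0.03, -0.17], 1],
    [[0, 0, 0], [-0.015, 0.06, -0.18], 1],
    [[0, 0, 0], [-0.02, 0.1, -0.18], 1],
    [[0, 0, 0], [-0.028, 0.14, -0.18], 1],
    [[0, 0, -1], [-0.036, 0.18, -0.18], 1],
    [[0, 0, -2], [-0.044, 0.22, -0.18], 1],
  ],
)

```text
time: 3.57
tool_pos: [0.5073, -0.1151, 0.2084]
orientation: [[-0.997, 0.082, -0.0], [0.082, 0.997, 0.0], [0.0, 0.0, -1.0]]
contact_force: [1.0, -1.5, -2.4]
width: 0.0335
finger_force: 46.4
```

```bash
python3 -c "
from h import *
o=monitor.get_obs();print(o['finger_force'])
go(.595,.152,.2,88.8)"
```

```text
46.363508105278015
t 3.57 pos [ 0.5073 -0.1151  0.2084] turn [ 0.02 -0.01 -3.53] shift [-0.0654  0.2734  0.0085] w 0.0335 F [ 1.  -1.5 -2.4] q [  4.  12.  -1.  -0. -77. -99.]
```

apply_moves(
  steps=[
    [[0, 0, -3], [-0.009, 0.038, 0], 1],
    [[0, 0, -3.5], [-0.018, 0.076, 0], 1],
    [[0, 0, -3.5], [-0.027, 0.115, 0], 1],
    [[0, 0, -3.5], [-0.037, 0.155, 0], 1],
    [[0, 0, -3.5], [-0.047, 0.195, 0], 1],
    [[0, 0, -3.5], [-0.056, 0.235, 0], 1],
    [[0, 0, -3.5], [-0.063, 0.262, 0], 1],
    [[0, 0, -3.5], [-0.065, 0.273, 0], 1],
    [[0, 0, -3.5], [-0.065, 0.273, 0], 1],
    [[0, 0, -3.5], [-0.065, 0.273, 0], 1],
  ],
)

```text
time: 4.4
tool_pos: [0.5944, 0.1498, 0.2077]
orientation: [[-1.0, 0.021, -0.001], [0.021, 1.0, -0.001], [0.001, -0.001, -1.0]]
contact_force: [-0.5, -1.0, -1.1]
width: 0.0332
finger_force: 46.3
```

```bash
python3 -c "
from h import *
go(.595,.152,.1,88.8)
for n in('wrist','top'):
    c=cap(n);np.savez('pics/%s_ps.npz'%n,**c);cv2.imwrite('pics/%s_ps.png'%n,c['frame'][...,::-1])
go(.595,.152,.1,88.8)
"
```

```text
t 4.4 pos [0.5944 0.1498 0.2077] turn [-0.04 -0.08  0.  ] shift [-0.0007  0.0023  0.1077] w 0.0332 F [-0.5 -1.  -1.1] q [  29.   22.   14.    0.  -81. -120.]
t 4.5 pos [0.5945 0.1486 0.2084] turn [-0.02 -0.02 -0.1 ] shift [-0.0004  0.0034  0.1084] w 0.0334 F [-0.5  0.3 -1.2] q [  29.   22.   14.    0.  -81. -120.]
```

View pics/wrist_ps.png

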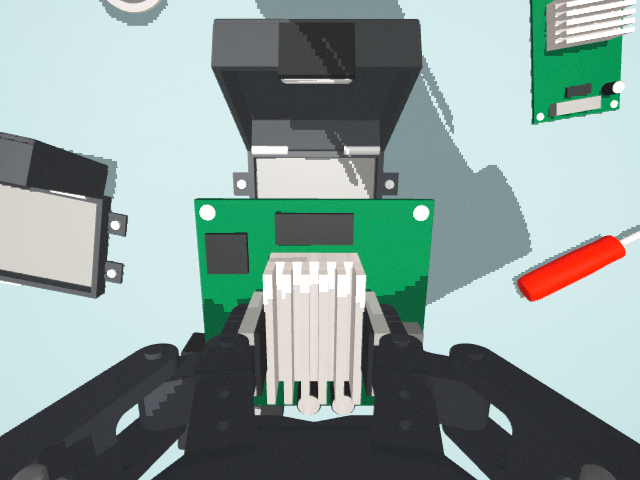

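The board hangs level with its mounting holes at (207,213) and (421,213). Tray floor edges are visible at (254,170) and (381,170) behind it. I check the board offset in the gripper and the tray's lateral centre.

```bash
python3 - <<'E'
from h import *
c=dict(np.load('pics/wrist_ps.npz'));W=cloud(c);f=c['frame'];hsv=cv2.cvtColor(f,cv2.COLOR_RGB2HSV)
g=((hsv[...,0]>40)&(hsv[...,0]<85)&(hsv[...,1]>110)).astype(np.uint8)*255;g[:190]=0
q=W[g>0];print('board z',np.nanpercentile(q[:,2],[5,50,95]).round(4))
z=np.nanmedian(q[:,2])
print('far edge x',ray(c,[[210,200],[315,200],[425,200]],z).round(4).tolist())
k=np.argwhere(g[240]>0).ravel();print(k.min(),k.max(),ray(c,[[k.min(),240],[k.max(),240]],z).round(4).tolist())
print('holes',ray(c,[[207,213],[421,213]],z).round(4).tolist())
r=f[175,225:400].astype(int).max(1);print(r.tolist())
E
```

```text
board z [0.2034 0.2045 0.2055]
far edge x [[0.5485, 0.1105, 0.2045], [0.5492, 0.1505, 0.2045], [0.5501, 0.1924, 0.2045]]
197 430 [[0.5641, 0.104, 0.2045], [0.5658, 0.1953, 0.2045]]
holes [[0.5535, 0.1089, 0.2045], [0.555, 0.1912, 0.2045]]
[240, 240, 239, 238, 239, 239, 239, 223, 147, 132, 131, 131, 130, 134, 132, 131, 129, 131, 132, 132, 131, 132, 132, 134, 132, 131, 136, 133, 134, 81, 56, 128, 222, 231, 231, 229, 231, 230, 232, 231, 229, 231, 230, 230, 233, 231, 230, 232, 231, 230, 231, 230, 230, 231, 231, 231, 231, 232, 230, 231, 230, 231, 230, 231, 231, 232, 232, 232, 231, 231, 232, 231, 234, 232, 232, 233, 232, 232, 232, 234, 232, 233, 232, 233, 233, 233, 233, 231, 233, 234, 233, 233, 234, 233, 234, 234, 233, 233, 234, 234, 234, 234, 233, 234, 232, 231, 233, 233, 234, 234, 233, 233, 232, 230, 232, 232, 230, 233, 232, 229, 231, 230, 152, 138, 134, 137, 137, 139, 137, 138, 138, 225, 231, 231, 230, 153, 136, 137, 136, 138, 135, 138, 137, 136, 137, 136, 139, 135, 138, 97, 64, 52, 69, 77, 76, 76, 78, 75, 75, 80, 80, 81, 74, 78, 77, 79, 76, 76, 79, 76, 77, 76, 80, 111, 148]
```

```bash
python3 - <<'E'
from h import *
c=dict(np.load('pics/wrist_ps.npz'))
print(ray(c,[[256,175],[373.5,175],[250,157]],.005).round(4).tolist())
W=cloud(c);print(W[178:182,300:320].reshape(-1,3).mean(0))
go(.595,.152,.0145,88.8)
E
```

```text
[[0.556, 0.0984, 0.005], [0.558, 0.2028, 0.005], [0.5403, 0.0941, 0.005]]
[nan nan nan]
t 4.5 pos [0.5945 0.1486 0.2084] turn [-0.02 -0.02 -0.1 ] shift [-0.0005  0.0034  0.1939] w 0.0334 F [-0.5  0.3 -1.2] q [  29.   22.   14.    0.  -81. -120.]
```

apply_moves(
  steps=[
    [[0, 0, 0], [0, 0.0015, 0.035], 1],
    [[0, 0, 0], [0, 0.0015, 0.07], 1],
    [[0, 0, 0], [0, 0.0015, 0.105], 1],
    [[0, 0, 0], [0, 0.0015, 0.135], 1],
    [[0, 0, 0], [0, 0.0015, 0.16], 1],
    [[0, 0, 0], [0, 0.0015, 0.175], 1],
    [[0, 0, 0], [0, 0.0015, 0.175], 1],
    [[0, 0, 0], [0, 0.0015, 0.175], 1],
  ],
)

```text
time: 5.17
tool_pos: [0.5947, 0.1499, 0.0335]
orientation: [[-1.0, 0.023, -0.001], [0.023, 1.0, -0.001], [0.001, -0.001, -1.0]]
contact_force: [0.3, -0.1, -1.5]
width: 0.0332
finger_force: 46.2
```

```bash
python3 -c "
from h import *
go(.595,.151,.0125,88.8)"
```

```text
t 5.17 pos [0.5947 0.1499 0.0335] turn [-0.05 -0.04 -0.11] shift [-0.0003  0.0011  0.021 ] w 0.0332 F [ 0.3 -0.1 -1.5] q [  29.   29.   -2.    0.  -59. -120.]
```

Lower gently, watching the force.

apply_moves(
  steps=[
    [[0, 0, 0], [0, 0.001, 0.006], 1],
    [[0, 0, 0], [0, 0.001, 0.011], 1],
    [[0, 0, 0], [0, 0.001, 0.015], 1],
    [[0, 0, 0], [0, 0.001, 0.018], 1],
    [[0, 0, 0], [0, 0.001, 0.0195], 1],
    [[0, 0, 0], [0, 0.001, 0.0195], 1],
    [[0, 0, 0], [0, 0.001, 0.0195], 1],
  ],
)

```text
time: 5.75
tool_pos: [0.595, 0.1523, 0.0139]
orientation: [[-1.0, 0.022, 0.0], [0.022, 1.0, -0.0], [-0.0, -0.0, -1.0]]
contact_force: [0.3, -0.6, -1.2]
width: 0.0331
finger_force: 46.2
```

```bash
python3 -c "
from h import *
go(.595,.151,.0125,88.8)"
```

```text
t 5.75 pos [0.595  0.1523 0.0139] turn [-0.    0.01 -0.04] shift [-0.0001 -0.0013  0.0014] w 0.0331 F [ 0.3 -0.6 -1.2] q [  29.   30.   -4.    0.  -56. -120.]
```

apply_moves(
  steps=[
    [[0, 0, 0], [0, -0.0005, 0.001], 1],
    [[0, 0, 0], [0, -0.0005, 0.002], 1],
    [[0, 0, 0], [0, -0.0005, 0.002], 1],
    [[0, 0, 0], [0, -0.0005, 0.002], 1],
  ],
)

```text
time: 6.08
tool_pos: [0.5949, 0.1518, 0.0118]
orientation: [[-1.0, 0.022, 0.0], [0.022, 1.0, 0.0], [-0.0, 0.0, -1.0]]
contact_force: [-0.1, 0.9, -1.4]
width: 0.0331
finger_force: 46.3
```

apply_moves(
  steps=[
    [[0, 0, 0], [0, 0, 0.001], 1],
    [[0, 0, 0], [0, 0, 0.001], 1],
    [[0, 0, 0], [0, 0, 0.0015], 1],
    [[0, 0, 0], [0, 0, 0.0015], 1],
  ],
)

```text
time: 6.42
tool_pos: [0.5949, 0.1518, 0.0117]
orientation: [[-1.0, 0.021, 0.001], [0.021, 1.0, -0.0], [-0.001, -0.0, -1.0]]
contact_force: [-3.7, -0.8, 7.6]
width: 0.0332
finger_force: 47.5
```

Contact. I ease off slightly, open and lift.

apply_moves(
  steps=[
    [[0, 0, 0], [0, 0, -0.001], 1],
    [[0, 0, 0], [0, 0, -0.001], 0.1],
    [[0, 0, 0], [0, 0, -0.001], -0.4],
    [[0, 0, 0], [0, 0, -0.001], -0.4],
    [[0, 0, 0], [0, 0, -0.001], -0.4],
    [[0, 0, 0], [0, 0, -0.02], -0.4],
    [[0, 0, 0], [0, 0, -0.05], -0.4],
    [[0, 0, 0], [0, 0, -0.09], -0.4],
    [[0, 0, 0], [0, 0, -0.13], -1],
    [[0, 0, 0], [0, 0, -0.17], -1],
  ],
)

```text
time: 7.25
tool_pos: [0.5945, 0.1515, 0.182]
orientation: [[-1.0, 0.022, -0.0], [0.022, 1.0, -0.0], [0.0, -0.0, -1.0]]
contact_force: [1.0, 1.2, 0.1]
width: 0.0809
finger_force: 0.0
```

```bash
python3 - <<'E'
from h import *
c=cap('top');f=c['frame'];np.savez('pics/top1.npz',**c)
c=cap('wrist');cv2.imwrite('pics/w2.png',c['frame'][...,::-1])
go(.4405,.3655,.21,188.2)
W=cloud(c);f=c['frame'];hsv=cv2.cvtColor(f,cv2.COLOR_RGB2HSV)
g=((hsv[...,0]>40)&(hsv[...,0]<85)&(hsv[...,1]>110)).astype(np.uint8)*255;g[:,480:]=0
q=W[g>0];print(np.nanpercentile(q,[2,50,98],axis=0).round(4))
E
```

```text
t 7.35 pos [0.5988 0.1525 0.1888] turn [ -0.52   0.82 -99.41] shift [ 0.1624  0.2097 -0.0225] w 0.0855 F [ 0.6 -0.1 -0.1] q [  29.   23.   11.    0.  -78. -120.]
[[0.5513 0.1066 0.007 ]
 [0.5892 0.1516 0.0086]
 [0.6404 0.1959 0.0103]]
```

View pics/w2.png

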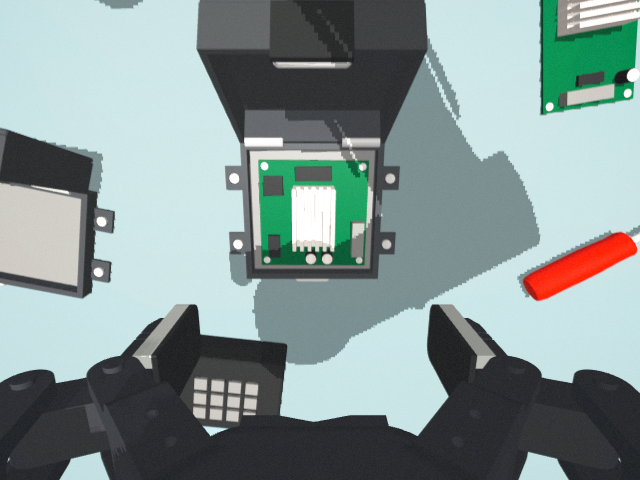

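The square board lies flat and centred in its tray at (315,215). Next is the wide board.

apply_moves(
  steps=[
    [[0, 0, -7], [0.018, 0.023, -0.02], -1],
    [[0, 0, -14], [0.037, 0.047, -0.02], -1],
    [[0, 0, -21], [0.056, 0.072, -0.02], -1],
    [[0, 0, -28], [0.075, 0.096, -0.02], -1],
    [[0, 0, -35], [0.094, 0.12, -0.02], -1],
    [[0, 0, -42], [0.113, 0.145, -0.02], -1],
    [[0, 0, -49], [0.132, 0.17, -0.02], -1],
    [[0, 0, -56], [0.15, 0.195, -0.02], -1],
    [[0, 0, -63], [0.16, 0.21, -0.02], -1],
    [[0, 0, -70], [0.16, 0.21, -0.02], -1],
  ],
)

```text
time: 8.18
tool_pos: [0.4375, 0.368, 0.1998]
orientation: [[-0.353, -0.935, -0.0], [-0.935, 0.353, 0.001], [-0.0, 0.001, -1.0]]
contact_force: [0.6, -0.5, -0.3]
width: 0.0857
finger_force: 0.0
```

```bash
python3 -c "
from h import *
go(.4405,.3655,.16,188.2)"
```

```text
t 8.18 pos [0.4375 0.368  0.1998] turn [  0.03   0.03 -28.9 ] shift [ 0.0013 -0.0037  0.0398] w 0.0857 F [ 0.6 -0.5 -0.3] q [ 56.  18.   6.  -0. -78. -76.]
```

apply_moves(
  steps=[
    [[0, 0, -7], [0, 0, 0.02], -1],
    [[0, 0, -14], [0, 0, 0.04], -1],
    [[0, 0, -21], [0, 0, 0.04], -1],
    [[0, 0, -28], [0, 0, 0.04], -1],
    [[0, 0, -28.9], [0, 0, 0.04], -1],
    [[0, 0, -28.9], [0, 0, 0.04], -1],
    [[0, 0, -28.9], [0, 0, 0.04], -1],
  ],
)

```text
time: 8.77
tool_pos: [0.4396, 0.3653, 0.1604]
orientation: [[0.13, -0.992, 0.0], [-0.992, -0.13, 0.0], [-0.0, -0.0, -1.0]]
contact_force: [0.7, -0.2, -0.2]
width: 0.0854
finger_force: 0.0
```

```bash
python3 close.py .4405 .3655 188.2 bw | head -4; python3 -c "
from h import *
go(.4405,.3655,.05,188.2)"
```

```text
8.7667 [0.4396 0.3653 0.1604]
board (219, 181, 188, 91) ((439.77154541015625, 364.92156982421875), (145.33851623535156, 72.01359558105469), 8.526620864868164)
sink 1782 ((439.7402038574219, 365.28656005859375), (33.927032470703125, 50.333614349365234), 8.418371200561523) [0.02945899 0.03056968]
-60 -45 7754 [0.2252 0.2419]
t 8.82 pos [0.4396 0.3653 0.1605] turn [-0.02  0.02 -0.71] shift [-0.     -0.0009  0.1105] w 0.0854 F [ 0.2 -0.1  0. ] q [ 55.  19.   2.  -0. -73. -48.]
```

View pics/w_bw.png

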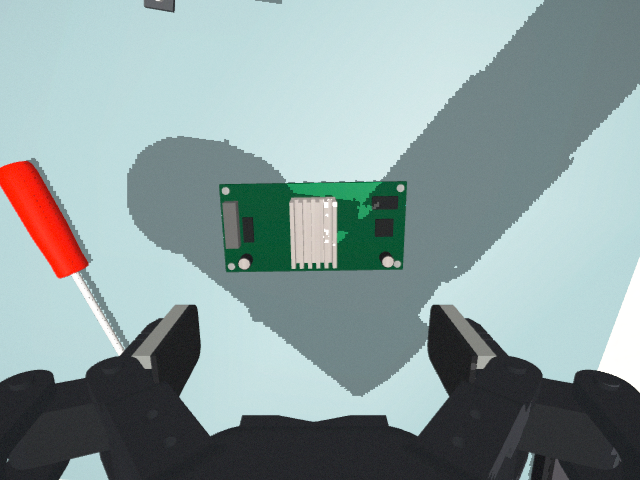

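The wide board is at (313,227), aligned with the tool. The lanes beside the sink are clear out to the chips at about 47 mm, so I descend partly closed.

apply_moves(
  steps=[
    [[0, 0, -1], [0, 0, 0.035], -0.4],
    [[0, 0, -1], [0, 0, 0.07], -0.4],
    [[0, 0, -1], [0, 0, 0.1], -0.4],
    [[0, 0, -1], [0, 0, 0.125], -0.4],
    [[0, 0, -1], [0, 0, 0.14], -0.4],
    [[0, 0, -1], [0, 0, 0.148], -0.4],
    [[0, 0, -1], [0, 0, 0.151], -0.4],
    [[0, 0, -1], [0, 0, 0.151], -0.4],
    [[0, 0, -1], [0, 0, 0.151], -0.4],
  ],
)

```text
time: 9.57
tool_pos: [0.4402, 0.3659, 0.0105]
orientation: [[0.15, -0.989, 0.002], [-0.989, -0.15, 0.002], [-0.001, -0.002, -1.0]]
contact_force: [0.9, -0.1, 1.1]
width: 0.0597
finger_force: 0.0
```

```bash
python3 -c "
from h import *
go(.4397,.3652,.008,188.5)"
```

```text
t 9.57 pos [0.4402 0.3659 0.0105] turn [-0.1   0.08  0.14] shift [0.0007 0.0006 0.0025] w 0.0597 F [ 0.9 -0.1  1.1] q [ 55.  26. -11.   0. -53. -47.]
```

apply_moves(
  steps=[
    [[0, 0, 0], [0, 0, 0.001], 0.2],
    [[0, 0, 0], [0, 0, 0.001], 1],
    [[0, 0, 0], [0, 0, 0.001], 1],
    [[0, 0, 0], [0, 0, 0.001], 1],
    [[0, 0, 0], [0, 0, 0.001], 1],
    [[0, 0, 0], [0, 0, 0.001], 1],
    [[0, 0, 0], [0, 0, -0.015], 1],
    [[0, 0, 0], [0, 0, -0.05], 1],
    [[0, 0, 0], [0, 0, -0.09], 1],
    [[0, 0, 0], [0, 0, -0.13], 1],
  ],
)

```text
time: 10.4
tool_pos: [0.4387, 0.3643, 0.1399]
orientation: [[0.15, -0.989, -0.002], [-0.989, -0.15, -0.002], [0.002, 0.002, -1.0]]
contact_force: [1.3, 0.9, -1.3]
width: 0.0331
finger_force: 46.1
```

```bash
python3 -c "
from h import *
print(monitor.get_obs()['finger_force'])
go(.600,-.127,.225,256.7)"
```

```text
46.1419415473938
t 10.4 pos [0.4387 0.3643 0.1399] turn [ 1.700e-01 -1.000e-02 -6.805e+01] shift [ 0.5101 -0.0855 -0.0843] w 0.0331 F [ 1.3  0.9 -1.3] q [ 55.  19.  -1.  -0. -70. -47.]
```

apply_moves(
  steps=[
    [[0, 0, 0], [0, 0, -0.04], 1],
    [[0, 0, -3], [0.01, -0.002, -0.07], 1],
    [[0, 0, -8], [0.035, -0.006, -0.084], 1],
    [[0, 0, -13], [0.07, -0.012, -0.084], 1],
    [[0, 0, -18], [0.108, -0.018, -0.084], 1],
    [[0, 0, -24], [0.147, -0.025, -0.084], 1],
    [[0, 0, -30], [0.186, -0.031, -0.084], 1],
    [[0, 0, -36], [0.225, -0.038, -0.084], 1],
    [[0, 0, -42], [0.264, -0.044, -0.084], 1],
    [[0, 0, -48], [0.303, -0.051, -0.084], 1],
  ],
)

```text
time: 11.23
tool_pos: [0.5352, 0.0714, 0.223]
orientation: [[0.838, -0.545, -0.001], [-0.545, -0.838, 0.0], [-0.001, 0.0, -1.0]]
contact_force: [0.9, 0.7, -1.6]
width: 0.0332
finger_force: 46.2
```

```bash
python3 -c "
from h import *
go(.600,-.127,.225,256.7)"
```

```text
t 11.23 pos [0.5352 0.0714 0.223 ] turn [ 1.000e-02  5.000e-02 -1.974e+01] shift [ 0.1625  0.131  -0.0021] w 0.0332 F [ 0.9  0.7 -1.6] q [ 24.  14.   4.  -0. -80.  33.]
```

apply_moves(
  steps=[
    [[0, 0, -5], [0.03, 0.024, 0], 1],
    [[0, 0, -10], [0.06, 0.048, 0], 1],
    [[0, 0, -15], [0.09, 0.072, 0], 1],
    [[0, 0, -19], [0.12, 0.097, 0], 1],
    [[0, 0, -19.7], [0.145, 0.117, 0], 1],
    [[0, 0, -19.7], [0.157, 0.127, 0], 1],
    [[0, 0, -19.7], [0.16, 0.13, 0], 1],
    [[0, 0, -19.7], [0.16, 0.13, 0], 1],
    [[0, 0, -19.7], [0.16, 0.13, 0], 1],
    [[0, 0, -19.7], [0.16, 0.13, 0], 1],
  ],
)

```text
time: 12.07
tool_pos: [0.5974, -0.1221, 0.2233]
orientation: [[0.972, -0.235, -0.0], [-0.235, -0.972, 0.0], [-0.0, -0.0, -1.0]]
contact_force: [-0.3, 0.6, -0.8]
width: 0.0333
finger_force: 46.2
```

```bash
python3 - <<'E'
from h import *
go(.600,-.127,.2,256.7)
c=cap('wrist');np.savez('pics/w_pw.npz',**c);cv2.imwrite('pics/w_pw.png',c['frame'][...,::-1])
go(.600,-.127,.2,256.7)
W=cloud(c);f=c['frame'];hsv=cv2.cvtColor(f,cv2.COLOR_RGB2HSV)
g=((hsv[...,0]>40)&(hsv[...,0]<85)&(hsv[...,1]>110)&(W[...,2]>.15)).astype(np.uint8)*255
z=np.nanmedian(W[g>0][:,2]);print('z',z)
ks=np.vstack([k[:,0] for k in cv2.findContours(g,0,2)[0] if len(k)>30])
print(cv2.minAreaRect((ray(c,ks,z)[:,:2]*1000).astype(np.float32)))
E
```

```text
t 12.07 pos [ 0.5974 -0.1221  0.2233] turn [-0.02  0.02 -0.28] shift [0.0037 0.0042 0.0233] w 0.0333 F [-0.3  0.6 -0.8] q [  3.  22.  15.  -0. -83.  73.]
t 12.12 pos [ 0.5975 -0.122   0.2235] turn [-0.02 -0.   -0.26] shift [0.0036 0.0043 0.0234] w 0.0335 F [-0.5  0.6 -0.7] q [  3.  22.  15.  -0. -83.  73.]
z 0.2172780137039344
((604.1743774414062, -124.63269805908203), (145.6214141845703, 58.120182037353516), 76.27094268798828)
```

View pics/w_pw.png

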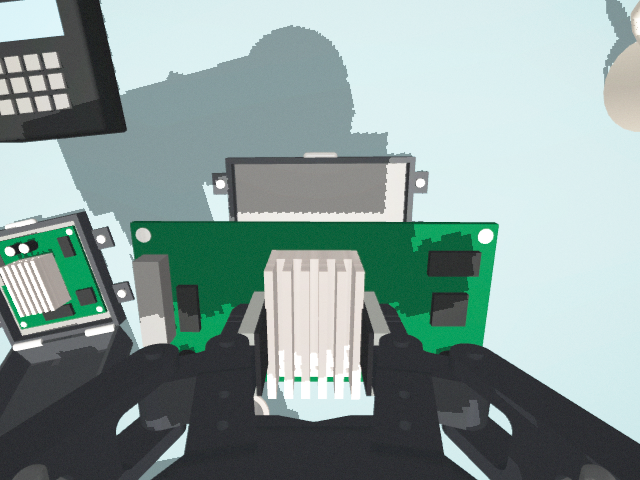

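The board hangs level, far edge at row 223. The wide tray is behind it, floor from about (236,165) to (407,165), and the camera now sits on the cover side. I check the offsets and the camera clearance.

```bash
python3 - <<'E'
from h import *
c=dict(np.load('pics/w_pw.npz'));print('cam in tool',c['T_tool_cam'][:3,3].round(3),'world',c['T'][:3,3].round(3))
f=c['frame'].astype(int);a=np.radians(-13.3);R=np.array([[np.cos(a),np.sin(a)],[-np.sin(a),np.cos(a)]]) # world->housing axes
H=np.array([.600,-.128])
def loc(uv,z): return ((ray(c,uv,z)[:,:2]-H)@R.T*1000).round(1).tolist()
z=.2173
print('board far edge',loc([[140,222.5],[320,222.5],[490,222.5]],z)); 
for r in(240,): 
    g=f[r,:,1]-f[r,:,0]>30; k=np.flatnonzero(g); k=k[(k>130)&(k<510)]; print(k.min(),k.max(),loc([[k.min(),r],[k.max(),r]],z))
print('row200',f[200,222:245].max(1).tolist(),f[200,398:420].max(1).tolist())
print('col320',f[145:175,300].max(1).tolist())
E
```

```text
cam in tool [ 0.067  0.001 -0.142] world [ 0.662 -0.139  0.365]
board far edge [[32.1, 72.7], [31.9, 1.7], [31.6, -65.4]]
132 496 [[25.0, 76.7], [24.5, -68.6]]
row200 [244, 244, 244, 244, 244, 230, 111, 78, 78, 77, 78, 63, 55, 61, 91, 136, 140, 139, 140, 140, 138, 142, 141] [237, 237, 236, 238, 238, 236, 138, 66, 55, 73, 141, 141, 143, 142, 143, 225, 242, 243, 243, 243, 242, 244]
col320 [160, 159, 157, 158, 159, 160, 159, 162, 157, 157, 159, 152, 65, 86, 83, 82, 79, 80, 88, 143, 143, 143, 143, 145, 142, 141, 143, 143, 140, 145]
```

```bash
python3 - <<'E'
from h import *
c=dict(np.load('pics/w_pw.npz'))
a=np.radians(-13.3);R=np.array([[np.cos(a),np.sin(a)],[-np.sin(a),np.cos(a)]]);H=np.array([.600,-.128])
def loc(uv,z): return ((ray(c,uv,z)[:,:2]-H)@R.T*1000).round(1).tolist()
print(loc([[236.5,200],[404,200],[300,163.5]],.005),loc([[228,200],[412.5,200],[300,156.5]],.016))
E
```

```text
[[8.9, 77.1], [8.3, -81.1], [42.4, 16.7]] [[10.6, 82.7], [10.0, -86.3], [49.2, 16.2]]
```

apply_moves(
  steps=[
    [[0, 0, -0.2], [0.004, 0.0052, 0.03], 1],
    [[0, 0, -0.2], [0.004, 0.0052, 0.065], 1],
    [[0, 0, -0.2], [0.004, 0.0052, 0.1], 1],
    [[0, 0, -0.2], [0.004, 0.0052, 0.135], 1],
    [[0, 0, -0.2], [0.004, 0.0052, 0.16], 1],
    [[0, 0, -0.2], [0.004, 0.0052, 0.18], 1],
    [[0, 0, -0.2], [0.004, 0.0052, 0.19], 1],
    [[0, 0, -0.2], [0.004, 0.0052, 0.19], 1],
    [[0, 0, -0.2], [0.004, 0.0052, 0.19], 1],
  ],
)

```text
time: 12.87
tool_pos: [0.6008, -0.1288, 0.0341]
orientation: [[0.973, -0.231, 0.001], [-0.231, -0.973, -0.0], [0.001, 0.0, -1.0]]
contact_force: [0.7, -0.5, -0.7]
width: 0.0331
finger_force: 46.2
```

```bash
python3 - <<'E'
from h import *
go(.600,-.128,.0148,256.7)
c=cap('wrist');np.savez('pics/w_pw2.npz',**c)
go(.600,-.128,.0148,256.7)
a=np.radians(-13.3);R=np.array([[np.cos(a),np.sin(a)],[-np.sin(a),np.cos(a)]]);H=np.array([.600,-.128])
W=cloud(c);f=c['frame'];hsv=cv2.cvtColor(f,cv2.COLOR_RGB2HSV)
g=((hsv[...,0]>40)&(hsv[...,0]<85)&(hsv[...,1]>110)&(abs(W[...,0]-.6)<.12)&(abs(W[...,1]+.128)<.1));q=W[g];h=(q[:,:2]-H)@R.T*1000
print('z',np.nanpercentile(q[:,2],[5,50,95]).round(4),'x max',np.nanpercentile(h[:,0],99.8),'y',np.nanpercentile(h[:,1],[.2,99.8]))
E
```

```text
t 12.87 pos [ 0.6008 -0.1288  0.0341] turn [ 0.02 -0.04 -0.08] shift [-0.001  -0.0006  0.0193] w 0.0331 F [ 0.7 -0.5 -0.7] q [  2.  29.  -2.   0. -59.  74.]
t 12.92 pos [ 0.6016 -0.1289  0.035 ] turn [-0.01 -0.16 -0.08] shift [-0.0018 -0.0006  0.0202] w 0.0333 F [-0.1 -0.1 -0.5] q [  2.  29.  -2.   0. -59.  74.]
z [0.0271 0.0282 0.0292] x max 36.799116756225494 y [-74.81308738  70.90457963]
```

apply_moves(
  steps=[
    [[0, 0, 0], [-0.0005, 0, 0.006], 1],
    [[0, 0, 0], [-0.0005, 0, 0.011], 1],
    [[0, 0, 0], [-0.0005, 0, 0.015], 1],
    [[0, 0, 0], [-0.0005, 0, 0.0175], 1],
    [[0, 0, 0], [-0.0005, 0, 0.018], 1],
    [[0, 0, 0], [-0.0005, 0, 0.018], 1],
    [[0, 0, 0], [-0.0005, 0, 0.018], 1],
  ],
)

```text
time: 13.5
tool_pos: [0.6, -0.1292, 0.0154]
orientation: [[0.973, -0.233, 0.0], [-0.233, -0.973, -0.0], [0.0, 0.0, -1.0]]
contact_force: [0.3, 0.7, -1.0]
width: 0.0331
finger_force: 46.2
```

apply_moves(
  steps=[
    [[0, 0, 0], [0, 0, 0.001], 1],
    [[0, 0, 0], [0, 0, 0.0015], 1],
    [[0, 0, 0], [0, 0, 0.002], 1],
    [[0, 0, 0], [0, 0, 0.002], 1],
  ],
)

```text
time: 13.83
tool_pos: [0.6003, -0.1292, 0.0145]
orientation: [[0.973, -0.232, 0.001], [-0.232, -0.973, -0.0], [0.001, -0.0, -1.0]]
contact_force: [-1.3, 1.1, 5.8]
width: 0.033
finger_force: 47.0
```

apply_moves(
  steps=[
    [[0, 0, 0], [0, 0, -0.0008], 1],
    [[0, 0, 0], [0, 0, -0.0008], 0.1],
    [[0, 0, 0], [0, 0, -0.0008], -0.4],
    [[0, 0, 0], [0, 0, -0.0008], -0.4],
    [[0, 0, 0], [0, 0, -0.0008], -0.4],
    [[0, 0, 0], [0, 0, -0.02], -0.4],
    [[0, 0, 0], [0, 0, -0.05], -0.4],
    [[0, 0, 0], [0, 0, -0.09], -0.2],
    [[0, 0, 0], [0, 0, -0.13], 0.5],
    [[0, 0, 0], [0, 0, -0.17], 1],
  ],
)

```text
time: 14.67
tool_pos: [0.5994, -0.1292, 0.185]
orientation: [[0.973, -0.232, -0.0], [-0.232, -0.973, -0.0], [-0.0, 0.0, -1.0]]
contact_force: [1.2, -0.1, -1.0]
width: 0.028
finger_force: 0.0
```

```bash
python3 - <<'E'
from h import *
o=monitor.get_obs()
c=cap('wrist');cv2.imwrite('pics/w4.png',c['frame'][...,::-1])
a=np.radians(-13.3);R=np.array([[np.cos(a),np.sin(a)],[-np.sin(a),np.cos(a)]]);H=np.array([.600,-.128])
W=cloud(c);f=c['frame'];hsv=cv2.cvtColor(f,cv2.COLOR_RGB2HSV)
g=((hsv[...,0]>40)&(hsv[...,0]<85)&(hsv[...,1]>110)&(abs(W[...,0]-.6)<.12)&(abs(W[...,1]+.128)<.1));q=W[g];h=(q[:,:2]-H)@R.T*1000
print('z',np.nanpercentile(q[:,2],[2,50,98]).round(4),'x',np.nanpercentile(h[:,0],[.5,99.5]),'y',np.nanpercentile(h[:,1],[.5,99.5]))
# cover geometry from top1 cloud, in housing frames
c=dict(np.load('pics/top0.npz'));W=cloud(c).reshape(-1,3)
for n,H,yaw,L,hw in(('w',(.600,-.1295),-13.3,.096,.085),('s',(.595,.151),-1.2,.116,.058)):
    a=np.radians(yaw);R=np.array([[np.cos(a),np.sin(a)],[-np.sin(a),np.cos(a)]]);h=(W[:,:2]-H)@R.T
    m=(abs(h[:,1])<hw-.02)&(h[:,0]<-L/2+.01)&(h[:,0]>-.2)&(W[:,2]>.025);x=h[m,0]+L/2;z=W[m,2]-.016
    for lo in np.arange(.02,.14,.01):
        k=(z>lo)&(z<lo+.01); 
        if k.sum()>3: print(n,lo.round(2),k.sum(),np.percentile(x[k],[5,50,95]).round(4))
E
```

```text
z [0.007  0.0085 0.0101] x [-36.03777119  35.83842243] y [-74.45828501  70.5425041 ]
w 0.08 415 [-0.0515 -0.0444 -0.0298]
w 0.09 372 [-0.0479 -0.0325 -0.0236]
w 0.1 254 [-0.0411 -0.0261 -0.0146]
w 0.11 4 [-0.0184 -0.0155 -0.0147]
s 0.02 32 [-0.0443 -0.042  -0.0378]
s 0.03 30 [-0.0464 -0.046  -0.0429]
s 0.09 154 [-0.0744 -0.0705 -0.0603]
s 0.1 183 [-0.07   -0.0581 -0.0484]
s 0.11 240 [-0.066  -0.0542 -0.0404]
s 0.12 37 [-0.0501 -0.0444 -0.0423]
```

Both boards lie flat (board top about 8.5 mm) and centred. The cover profiles put the wide cover near 1.75 rad and the square one near 1.93. I go behind the wide cover with the fingers shut.

apply_moves(
  steps=[
    [[0, 0, 0], [-0.035, 0, 0], 1],
    [[0, 0, 0], [-0.075, 0, 0], 1],
    [[0, 0, 0], [-0.11, 0, 0], 1],
    [[0, 0, 0], [-0.132, 0, 0], 1],
    [[0, 0, 0], [-0.132, 0, 0.02], 1],
    [[0, 0, 0], [-0.132, 0, 0.05], 1],
    [[0, 0, 0], [-0.132, 0, 0.08], 1],
    [[0, 0, 0], [-0.132, 0, 0.094], 1],
    [[0, 0, 0], [-0.132, 0, 0.094], 1],
    [[0, 0, 0], [-0.132, 0, 0.094], 1],
  ],
)

```text
time: 15.55
tool_pos: [0.4712, -0.0986, 0.0891]
orientation: [[0.973, -0.232, -0.001], [-0.232, -0.973, -0.001], [-0.001, 0.001, -1.0]]
contact_force: [-0.2, -0.0, 0.1]
width: -0.0001
finger_force: 0.0
```

```bash
cat > sweep.py <<'E'
import sys
from h import *
n,th0,th1,N=sys.argv[1],*map(float,sys.argv[2:5])
H,yaw,L={'w':((.600,-.1295),-13.3,96),'s':((.595,.151),-1.2,116)}[n]
o=monitor.get_obs();a=np.radians(yaw);d=o['tool_pos'][:2]-H
X0=1000*(d@[np.cos(a),np.sin(a)])+L/2;Y0=1000*(d@[-np.sin(a),np.cos(a)]);Z0=1000*o['tool_pos'][2]-16
print('now X,Y,Z',round(X0,1),round(Y0,1),round(Z0,1),'F',o['contact_force'].round(1),'t',o['time']);go(*o['tool_pos'],256.7 if n=='w' else 88.8)
r=L-14
for t in np.linspace(th0,th1,int(N)):
    X=r*np.cos(t)-30*np.sin(t)-11;Z=r*np.sin(t)+30*np.cos(t);print(round(t,2),'dX',round((X-X0)/1e3,4),'dZdown',round((Z0-Z)/1e3,4))
E
python3 sweep.py w 1.75 0.85 10
```

```text
now X,Y,Z -84.4 0.5 73.1 F [-0.2 -0.   0.1] t 15.55
t 15.55 pos [ 0.4712 -0.0986  0.0891] turn [ 0.05  0.06 -0.13] shift [0. 0. 0.] w -0.0001 F [-0.2 -0.   0.1] q [  7.  12. -18.   0. -59.  70.]
1.75 dX 0.0293 dZdown -0.0022
1.65 dX 0.037 dZdown -0.0062
1.55 dX 0.0451 dZdown -0.0095
1.45 dX 0.0535 dZdown -0.0119
1.35 dX 0.0621 dZdown -0.0134
1.25 dX 0.0708 dZdown -0.0141
1.15 dX 0.0795 dZdown -0.014
1.05 dX 0.0882 dZdown -0.0129
0.95 dX 0.0967 dZdown -0.011
0.85 dX 0.105 dZdown -0.0083
```

apply_moves(
  steps=[
    [[0, 0, 0], [0.015, 0, -0.001], 1],
    [[0, 0, 0], [0.029, 0, -0.002], 1],
    [[0, 0, 0], [0.037, 0, -0.006], 1],
    [[0, 0, 0], [0.045, 0, -0.0095], 1],
    [[0, 0, 0], [0.0535, 0, -0.012], 1],
    [[0, 0, 0], [0.062, 0, -0.0135], 1],
    [[0, 0, 0], [0.071, 0, -0.014], 1],
    [[0, 0, 0], [0.08, 0, -0.014], 1],
    [[0, 0, 0], [0.088, 0, -0.013], 1],
    [[0, 0, 0], [0.097, 0, -0.011], 1],
  ],
)

```text
time: 16.38
tool_pos: [0.5671, -0.1212, 0.1008]
orientation: [[0.973, -0.232, 0.001], [-0.232, -0.973, -0.0], [0.001, -0.0, -1.0]]
contact_force: [-1.4, 0.3, 1.5]
width: -0.0004
finger_force: 0.7
```

```bash
python3 sweep.py w 0.95 0.15 9
```

```text
now X,Y,Z 14.1 0.5 84.8 F [-1.4  0.3  1.5] t 16.3833
t 16.38 pos [ 0.5671 -0.1212  0.1008] turn [-0.01 -0.08 -0.14] shift [0. 0. 0.] w -0.0004 F [-1.4  0.3  1.5] q [  3.  22.  -3.   0. -65.  73.]
0.95 dX -0.0018 dZdown 0.0007
0.85 dX 0.0065 dZdown 0.0034
0.75 dX 0.0145 dZdown 0.007
0.65 dX 0.0221 dZdown 0.0113
0.55 dX 0.0292 dZdown 0.0164
0.45 dX 0.0357 dZdown 0.0221
0.35 dX 0.0417 dZdown 0.0285
0.25 dX 0.047 dZdown 0.0355
0.15 dX 0.0515 dZdown 0.0429
```

Force is about 2 N, so the cover is moving with the finger. Continue.

apply_moves(
  steps=[
    [[0, 0, 0], [0.0065, 0, 0.0035], 1],
    [[0, 0, 0], [0.0145, 0, 0.007], 1],
    [[0, 0, 0], [0.022, 0, 0.0115], 1],
    [[0, 0, 0], [0.029, 0, 0.0165], 1],
    [[0, 0, 0], [0.0355, 0, 0.022], 1],
    [[0, 0, 0], [0.0415, 0, 0.0285], 1],
    [[0, 0, 0], [0.047, 0, 0.0355], 1],
    [[0, 0, 0], [0.0515, 0, 0.042], 1],
    [[0, 0, 0], [0.0515, 0, 0.042], 1],
  ],
)

```text
time: 17.13
tool_pos: [0.6153, -0.1329, 0.0559]
orientation: [[0.972, -0.233, -0.003], [-0.233, -0.972, 0.0], [-0.003, 0.0, -1.0]]
contact_force: [-0.3, 0.7, 0.2]
width: 0.0001
finger_force: 0.0
```

```bash
python3 sweep.py w 0.15 0 4
```

```text
now X,Y,Z 63.7 0.2 39.9 F [-0.3  0.7  0.2] t 17.1333
t 17.13 pos [ 0.6153 -0.1329  0.0559] turn [ 0.02  0.19 -0.17] shift [0. 0. 0.] w 0.0001 F [-0.3  0.7  0.2] q [  2.  29.   2.  -0. -63.  75.]
0.15 dX 0.0019 dZdown -0.0021
0.1 dX 0.0039 dZdown 0.0018
0.05 dX 0.0057 dZdown 0.0058
0.0 dX 0.0073 dZdown 0.0099
```

apply_moves(
  steps=[
    [[0, 0, 0], [0.01, 0, -0.003], 1],
    [[0, 0, 0], [0.018, 0, -0.002], 1],
    [[0, 0, 0], [0.018, 0, 0.001], 1],
    [[0, 0, 0], [0.018, 0, 0.003], 1],
    [[0, 0, 0], [0.018, 0, 0.004], 1],
    [[0, 0, 0], [0.018, 0, 0.005], 1],
    [[0, 0, 0], [0.018, 0, 0.006], 1],
    [[0, 0, 0], [0.018, 0, 0.007], 1],
    [[0, 0, 0], [0.018, 0, 0.007], 1],
  ],
)

```text
time: 17.88
tool_pos: [0.634, -0.1372, 0.0541]
orientation: [[0.973, -0.232, 0.003], [-0.232, -0.973, -0.001], [0.003, 0.0, -1.0]]
contact_force: [-2.7, 1.9, 12.1]
width: -0.0002
finger_force: 6.1
```

```bash
python3 sweep.py w 0.1 0 3
```

```text
now X,Y,Z 82.8 0.3 38.1 F [-2.7  1.9 12.1] t 17.8833
t 17.88 pos [ 0.634  -0.1372  0.0541] turn [ 0.02 -0.19 -0.09] shift [0. 0. 0.] w -0.0002 F [-2.7  1.9 12.1] q [  2.  31.   5.   0. -63.  75.]
0.1 dX -0.0152 dZdown 0.0
0.05 dX -0.0134 dZdown 0.004
0.0 dX -0.0118 dZdown 0.0081
```

apply_moves(
  steps=[
    [[0, 0, 0], [0, 0, 0.0005], 1],
    [[0, 0, 0], [0, 0, 0.001], 1],
    [[0, 0, 0], [0, 0, 0.001], 1],
    [[0, 0, 0], [0, 0, 0.001], 1],
    [[0, 0, 0], [0, 0, 0.0015], 1],
    [[0, 0, 0], [0, 0, 0.0015], 1],
  ],
)

```text
time: 18.38
tool_pos: [0.6342, -0.1373, 0.0534]
orientation: [[0.973, -0.231, 0.004], [-0.231, -0.973, -0.001], [0.004, 0.0, -1.0]]
contact_force: [-4.8, 2.8, 15.1]
width: -0.0
finger_force: 7.9
```

apply_moves(
  steps=[
    [[0, 0, 0], [0, 0, 0.0005], 1],
    [[0, 0, 0], [0, 0, 0.001], 1],
    [[0, 0, 0], [0, 0, 0.001], 1],
    [[0, 0, 0], [0, 0, 0.0015], 1],
    [[0, 0, 0], [0, 0, 0.0015], 1],
    [[0, 0, 0], [0, 0, 0.002], 1],
    [[0, 0, 0], [0, 0, 0.002], 1],
    [[0, 0, 0], [0, 0, 0.002], 1],
  ],
)

```text
time: 19.05
tool_pos: [0.6351, -0.1375, 0.0512]
orientation: [[0.973, -0.231, 0.006], [-0.231, -0.973, -0.002], [0.006, 0.0, -1.0]]
contact_force: [-1.5, 0.9, 12.4]
width: -0.0001
finger_force: 6.3
```

apply_moves(
  steps=[
    [[0, 0, 0], [0, 0, 0.001], 1],
    [[0, 0, 0], [0, 0, 0.001], 1],
    [[0, 0, 0], [0, 0, 0.002], 1],
    [[0, 0, 0], [0, 0, 0.002], 1],
    [[0, 0, 0], [0, 0, 0.0025], 1],
    [[0, 0, 0], [0, 0, 0.0025], 1],
  ],
)

```text
time: 19.55
tool_pos: [0.6361, -0.1377, 0.0479]
orientation: [[0.973, -0.232, 0.007], [-0.232, -0.973, -0.002], [0.008, -0.0, -1.0]]
contact_force: [4.0, -0.7, 5.8]
width: 0.0
finger_force: 3.0
```

apply_moves(
  steps=[
    [[0, 0, 0], [0, 0, 0.001], 1],
    [[0, 0, 0], [0, 0, 0.001], 1],
    [[0, 0, 0], [0, 0, 0.0015], 1],
    [[0, 0, 0], [0, 0, 0.0015], 1],
    [[0, 0, 0], [0, 0, 0.0015], 1],
  ],
)

```text
time: 19.97
tool_pos: [0.635, -0.1374, 0.0458]
orientation: [[0.973, -0.232, 0.005], [-0.232, -0.973, -0.001], [0.005, -0.0, -1.0]]
contact_force: [2.2, -0.0, 8.3]
width: 0.0005
finger_force: 3.9
```

The wide cover's thumb rest is at 45.8 mm, so it is fully shut. I lift and go behind the square cover.

apply_moves(
  steps=[
    [[0, 0, 0], [0, 0, -0.03], 1],
    [[0, 0, 0], [0, 0, -0.07], 1],
    [[0, 0, 0], [0, 0, -0.11], 1],
    [[0, 0, 0], [0, 0, -0.15], 1],
    [[0, 0, 0], [0, 0, -0.174], 1],
    [[0, 0, 0], [0, 0, -0.174], 1],
    [[0, 0, 0], [0, 0, -0.174], 1],
  ],
)

```text
time: 20.55
tool_pos: [0.6332, -0.1368, 0.2189]
orientation: [[0.973, -0.233, 0.002], [-0.233, -0.973, 0.001], [0.001, -0.001, -1.0]]
contact_force: [-0.8, 0.0, -1.8]
width: -0.0001
finger_force: 0.0
```

```bash
python3 - <<'E'
from h import *
c=cap('wrist');W=cloud(c)
a=np.radians(-13.3);R=np.array([[np.cos(a),np.sin(a)],[-np.sin(a),np.cos(a)]])
W=W.reshape(-1,3);h=(W[:,:2]-[.600,-.1295])@R.T*1000
for lo in(-40,-20,0,20,35): 
    m=(h[:,0]>lo)&(h[:,0]<lo+10)&(abs(h[:,1])<70)&(W[:,2]<.08)
    if m.sum()>20: print(lo,m.sum(),np.nanmedian(W[m,2]).round(4))
go(.432,.1544,.22,268.8)
E
```

```text
-40 1212 0.0454
-20 1735 0.0455
0 1806 0.0455
20 1917 0.0454
35 1946 0.0454
t 20.6 pos [ 0.6325 -0.1366  0.2169] turn [ -0.06   0.12 -12.25] shift [-0.2627 -0.2364 -0.0024] w -0.0001 F [-0.2  1.  -1.1] q [  2.  26.  21.  -0. -85.  75.]
```

The depth map shows the wide cover flat at 45.5 mm everywhere, so it is shut and holding.

apply_moves(
  steps=[
    [[0, 0, -1], [-0.026, -0.023, 0], 1],
    [[0, 0, -2], [-0.054, -0.049, 0], 1],
    [[0, 0, -4], [-0.083, -0.075, 0], 1],
    [[0, 0, -6], [-0.112, -0.101, 0], 1],
    [[0, 0, -8], [-0.141, -0.127, 0], 1],
    [[0, 0, -10], [-0.17, -0.153, 0], 1],
    [[0, 0, -12], [-0.199, -0.179, 0], 1],
    [[0, 0, -12.2], [-0.228, -0.205, 0], 1],
    [[0, 0, -12.2], [-0.25, -0.225, 0], 1],
    [[0, 0, -12.2], [-0.263, -0.236, 0], 1],
  ],
)

```text
time: 21.43
tool_pos: [0.4294, 0.1549, 0.2159]
orientation: [[1.0, -0.02, -0.004], [-0.02, -1.0, -0.001], [-0.004, 0.002, -1.0]]
contact_force: [-0.1, 0.0, -0.1]
width: 0.0001
finger_force: 0.0
```

apply_moves(
  steps=[
    [[0, 0, 0], [0, 0, 0], 1],
    [[0, 0, 0], [0, 0, 0], 1],
    [[0, 0, 0], [0, 0, 0], 1],
  ],
)

```text
time: 21.68
tool_pos: [0.4319, 0.1529, 0.2166]
orientation: [[1.0, -0.022, -0.002], [-0.022, -1.0, -0.002], [-0.002, 0.002, -1.0]]
contact_force: [-0.5, 0.0, -0.6]
width: 0.0
finger_force: 0.0
```

```bash
sed -i 's/else 88.8/else 268.8/' sweep.py; python3 sweep.py s 1.95 1.95 1
```

```text
now X,Y,Z -105.1 -1.5 200.6 F [-0.5  0.  -0.6] t 21.6833
t 21.68 pos [0.4319 0.1529 0.2166] turn [ 0.09  0.13 -0.04] shift [0. 0. 0.] w 0.0 F [-0.5  0.  -0.6] q [ 39.   5.  -8.  -0. -77.  50.]
1.95 dX 0.0285 dZdown 0.1169
```

apply_moves(
  steps=[
    [[0, 0, 0], [0, -0.001, 0.035], 1],
    [[0, 0, 0], [0, -0.001, 0.07], 1],
    [[0, 0, 0], [0, -0.001, 0.1], 1],
    [[0, 0, 0], [0, -0.001, 0.117], 1],
    [[0, 0, 0], [0, -0.001, 0.117], 1],
    [[0, 0, 0], [0, -0.001, 0.117], 1],
  ],
)

```text
time: 22.18
tool_pos: [0.4325, 0.1533, 0.1002]
orientation: [[1.0, -0.023, -0.002], [-0.023, -1.0, -0.002], [-0.002, 0.002, -1.0]]
contact_force: [0.7, 0.7, 0.1]
width: -0.0003
finger_force: 0.0
```

```bash
python3 sweep.py s 1.95 1.1 10
```

```text
now X,Y,Z -104.5 -1.1 84.2 F [0.7 0.7 0.1] t 22.1833
t 22.18 pos [0.4325 0.1533 0.1002] turn [ 0.13  0.11 -0.12] shift [0. 0. 0.] w -0.0003 F [0.7 0.7 0.1] q [ 39.   9. -20.   0. -60.  49.]
1.95 dX 0.0279 dZdown 0.0005
1.86 dX 0.0361 dZdown -0.0053
1.76 dX 0.0448 dZdown -0.0103
1.67 dX 0.0539 dZdown -0.0145
1.57 dX 0.0634 dZdown -0.0178
1.48 dX 0.0731 dZdown -0.0202
1.38 dX 0.0831 dZdown -0.0216
1.29 dX 0.0931 dZdown -0.0221
1.19 dX 0.1031 dZdown -0.0217
1.1 dX 0.1131 dZdown -0.0203
```

apply_moves(
  steps=[
    [[0, 0, 0], [0.025, 0, 0], 1],
    [[0, 0, 0], [0.036, 0, -0.005], 1],
    [[0, 0, 0], [0.045, 0, -0.01], 1],
    [[0, 0, 0], [0.054, 0, -0.0145], 1],
    [[0, 0, 0], [0.0635, 0, -0.018], 1],
    [[0, 0, 0], [0.073, 0, -0.02], 1],
    [[0, 0, 0], [0.083, 0, -0.0215], 1],
    [[0, 0, 0], [0.093, 0, -0.022], 1],
    [[0, 0, 0], [0.103, 0, -0.0215], 1],
    [[0, 0, 0], [0.113, 0, -0.02], 1],
  ],
)

```text
time: 23.02
tool_pos: [0.5472, 0.152, 0.1225]
orientation: [[1.0, -0.022, 0.003], [-0.022, -1.0, 0.001], [0.003, -0.001, -1.0]]
contact_force: [-0.6, 0.7, 1.1]
width: 0.0001
finger_force: 0.5
```

```bash
python3 sweep.py s 1.1 0.15 11
```

```text
now X,Y,Z 10.2 -0.0 106.5 F [-0.6  0.7  1.1] t 23.0167
t 23.02 pos [0.5472 0.152  0.1225] turn [-0.05 -0.15 -0.06] shift [0. 0. 0.] w 0.0001 F [-0.6  0.7  1.1] q [ 31.  20.  -3.   0. -67.  57.]
1.1 dX -0.0016 dZdown 0.002
1.01 dX 0.0082 dZdown 0.0043
0.91 dX 0.0178 dZdown 0.0075
0.82 dX 0.027 dZdown 0.0117
0.72 dX 0.0357 dZdown 0.0167
0.63 dX 0.044 dZdown 0.0225
0.53 dX 0.0517 dZdown 0.029
0.44 dX 0.0587 dZdown 0.0363
0.34 dX 0.065 dZdown 0.0442
0.25 dX 0.0705 dZdown 0.0526
0.15 dX 0.0752 dZdown 0.0616
```

apply_moves(
  steps=[
    [[0, 0, 0], [0.008, 0, 0.004], 1],
    [[0, 0, 0], [0.018, 0, 0.0075], 1],
    [[0, 0, 0], [0.027, 0, 0.0115], 1],
    [[0, 0, 0], [0.0355, 0, 0.0165], 1],
    [[0, 0, 0], [0.044, 0, 0.0225], 1],
    [[0, 0, 0], [0.0515, 0, 0.029], 1],
    [[0, 0, 0], [0.0585, 0, 0.036], 1],
    [[0, 0, 0], [0.065, 0, 0.044], 1],
    [[0, 0, 0], [0.0705, 0, 0.0525], 1],
    [[0, 0, 0], [0.075, 0, 0.06], 1],
  ],
)

```text
time: 23.85
tool_pos: [0.6207, 0.1504, 0.0594]
orientation: [[1.0, -0.022, -0.001], [-0.022, -1.0, -0.0], [-0.001, 0.0, -1.0]]
contact_force: [-0.3, 0.4, -0.0]
width: -0.0002
finger_force: 0.2
```

apply_moves(
  steps=[
    [[0, 0, 0], [0.006, 0, -0.003], 1],
    [[0, 0, 0], [0.014, 0, -0.002], 1],
    [[0, 0, 0], [0.018, 0, -0.001], 1],
    [[0, 0, 0], [0.018, 0, 0.001], 1],
    [[0, 0, 0], [0.018, 0, 0.003], 1],
    [[0, 0, 0], [0.018, 0, 0.004], 1],
    [[0, 0, 0], [0.018, 0, 0.005], 1],
    [[0, 0, 0], [0.018, 0, 0.005], 1],
  ],
)

```text
time: 24.52
tool_pos: [0.6381, 0.1501, 0.0557]
orientation: [[1.0, -0.022, -0.0], [-0.022, -1.0, 0.0], [-0.0, -0.0, -1.0]]
contact_force: [-0.4, -0.3, -0.5]
width: -0.0001
finger_force: 0.0
```

```bash
python3 sweep.py s 0.1 0 3
```

```text
now X,Y,Z 101.1 0.0 39.7 F [-0.4 -0.3 -0.5] t 24.5167
t 24.52 pos [0.6381 0.1501 0.0557] turn [-0.    0.02 -0.04] shift [0. 0. 0.] w -0.0001 F [-0.4 -0.3 -0.5] q [ 27.  32.   6.  -0. -65.  62.]
0.1 dX -0.0136 dZdown -0.0003
0.05 dX -0.0118 dZdown 0.0047
0.0 dX -0.0101 dZdown 0.0097
```

apply_moves(
  steps=[
    [[0, 0, 0], [0, 0, 0.0015], 1],
    [[0, 0, 0], [0, 0, 0.0025], 1],
    [[0, 0, 0], [0, 0, 0.0035], 1],
    [[0, 0, 0], [0, 0, 0.0035], 1],
    [[0, 0, 0], [0, 0, 0.0045], 1],
    [[0, 0, 0], [0, 0, 0.005], 1],
    [[0, 0, 0], [0, 0, 0.005], 1],
    [[0, 0, 0], [0, 0, 0.005], 1],
  ],
)

```text
time: 25.18
tool_pos: [0.6389, 0.1501, 0.0539]
orientation: [[1.0, -0.021, 0.003], [-0.021, -1.0, 0.0], [0.003, -0.0, -1.0]]
contact_force: [-5.1, -0.8, 13.8]
width: -0.0001
finger_force: 7.2
```

apply_moves(
  steps=[
    [[0, 0, 0], [0, 0, 0.0005], 1],
    [[0, 0, 0], [0, 0, 0.001], 1],
    [[0, 0, 0], [0, 0, 0.0015], 1],
    [[0, 0, 0], [0, 0, 0.0015], 1],
    [[0, 0, 0], [0, 0, 0.002], 1],
    [[0, 0, 0], [0, 0, 0.002], 1],
  ],
)

```text
time: 25.68
tool_pos: [0.6395, 0.1501, 0.0523]
orientation: [[1.0, -0.021, 0.004], [-0.021, -1.0, 0.0], [0.004, -0.0, -1.0]]
contact_force: [-4.0, -0.9, 13.9]
width: -0.0
finger_force: 7.2
```

apply_moves(
  steps=[
    [[0, 0, 0], [0, 0, 0.001], 1],
    [[0, 0, 0], [0, 0, 0.001], 1],
    [[0, 0, 0], [0, 0, 0.0015], 1],
    [[0, 0, 0], [0, 0, 0.002], 1],
    [[0, 0, 0], [0, 0, 0.002], 1],
    [[0, 0, 0], [0, 0, 0.0025], 1],
    [[0, 0, 0], [0, 0, 0.0025], 1],
  ],
)

```text
time: 26.27
tool_pos: [0.6405, 0.1501, 0.0484]
orientation: [[1.0, -0.021, 0.005], [-0.021, -1.0, 0.0], [0.005, -0.001, -1.0]]
contact_force: [2.9, -1.0, 5.2]
width: -0.0001
finger_force: 2.9
```

apply_moves(
  steps=[
    [[0, 0, 0], [0, 0, 0.001], 1],
    [[0, 0, 0], [0, 0, 0.001], 1],
    [[0, 0, 0], [0, 0, 0.001], 1],
    [[0, 0, 0], [0, 0, 0.0015], 1],
    [[0, 0, 0], [0, 0, 0.0015], 1],
  ],
)

```text
time: 26.68
tool_pos: [0.6392, 0.1502, 0.0459]
orientation: [[1.0, -0.021, 0.002], [-0.021, -1.0, 0.0], [0.002, -0.0, -1.0]]
contact_force: [1.2, -0.3, 6.3]
width: 0.0002
finger_force: 3.3
```

Shut. I lift clear and verify.

apply_moves(
  steps=[
    [[0, 0, 0], [0, 0, 0.0005], 1],
    [[0, 0, 0], [0, 0, 0.0005], 1],
    [[0, 0, 0], [0, 0, -0.03], 1],
    [[0, 0, 0], [0, 0, -0.07], 1],
    [[0, 0, 0], [0, 0, -0.11], 1],
    [[0, 0, 0], [0, 0, -0.15], 1],
    [[0, 0, 0], [0, 0, -0.18], 1],
    [[0, 0, 0], [0, 0, -0.18], 1],
    [[0, 0, 0], [0, 0, -0.18], 1],
    [[0, 0, 0], [0, 0, -0.18], 1],
  ],
)

```text
time: 27.52
tool_pos: [0.6374, 0.1503, 0.2232]
orientation: [[1.0, -0.022, -0.003], [-0.022, -1.0, -0.0], [-0.003, 0.0, -1.0]]
contact_force: [-0.6, 0.2, 0.3]
width: 0.0005
finger_force: 0.0
```

```bash
python3 - <<'E'
from h import *
for cam in('wrist','top'):
    c=cap(cam);W=cloud(c).reshape(-1,3)
    if cam=='wrist': cv2.imwrite('pics/fin.png',c['frame'][...,::-1])
    for n,H,yaw,L,hw in(('w',(.600,-.1295),-13.3,96,65),('s',(.595,.151),-1.2,116,40)):
        a=np.radians(yaw);R=np.array([[np.cos(a),np.sin(a)],[-np.sin(a),np.cos(a)]]);h=(W[:,:2]-H)@R.T*1000
        for lo in(-40,-20,0,20,35):
            m=(h[:,0]>lo)&(h[:,0]<lo+10)&(abs(h[:,1])<hw)&(W[:,2]<.08)
            if m.sum()>20: print(cam,n,lo,m.sum(),np.nanmedian(W[m,2]).round(4))
E
```

```text
wrist w -40 1016 0.0456
wrist w -20 939 0.0456
wrist w 0 871 0.0456
wrist w 20 795 0.0455
wrist w 35 730 0.0455
wrist s -40 284 0.0454
wrist s -20 936 0.0455
wrist s 0 990 0.0455
wrist s 20 1038 0.0454
wrist s 35 1074 0.0456
top w -40 283 0.046
top w -20 274 0.046
top w 0 279 0.0459
top w 20 285 0.0457
top w 35 282 0.046
top s -40 148 0.0465
top s -20 179 0.0461
top s 0 181 0.046
top s 20 155 0.0456
top s 35 161 0.046
```

View pics/fin.png

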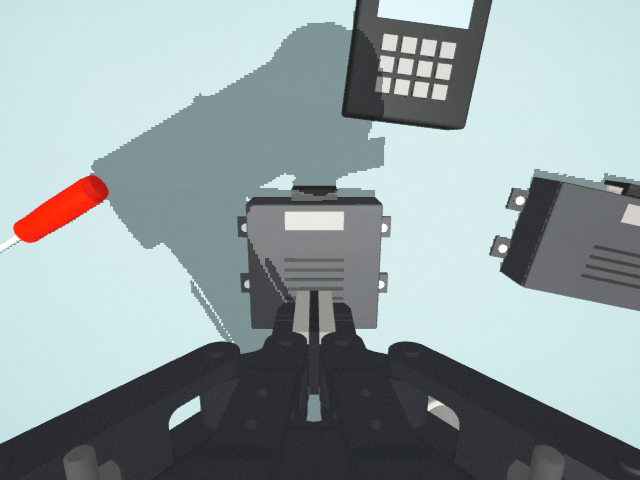

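Both covers are flat and shut: the square one at (315,262), the wide one at right. The gripper is clear and the keypad and screwdriver are where they were.

```bash
python3 -c "
from rig import env
print(env.hand_in())"
```

```text
the job is handed in; nothing more can be done
None
```

Both boards are set flat in their matching housings, both covers are snapped shut (tops level at about 46 mm), and the job was handed in at about 28 s of the 72 s allowed.

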